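# Sweep used caps off the sorting tray

### The arm

A 6-joint arm with a two-finger parallel gripper is mounted at the origin on the work surface. World frame = base frame: x ahead of the robot, y to its left, z up, the work surface at z = 0. Lengths are in m, angles in degrees, forces in N, time in s.
With the tool pointing down it reaches from about 0.4 to 0.825 m from the base axis. Payload 7 kg.
Tool frame: the origin (TCP) lies on the centre line of the jaws, within the pads' length; the fingertips stand 14 mm ahead of it and the grasp point (between the pads) lies 5 mm behind it; z points along the fingers, y is the line along which they close (so a half turn about z gives the same grasp; the last joint's range is limited). The gripper opens to 88 mm and grips with 3 to 60 N. Pads are 19 mm wide; open, the fingers measure 130 mm over their backs; the gripper's body (78 mm by 193 mm) begins 47 mm behind the grasp point.
Start: joints at [79.876, 20.546, 0.682, 0, -70.136, -16.507], TCP at [0.303, 0.603, 0.241] pointing down, gripper open.
Joint ranges: [-176.03, 176.03], [-82.01, 121.73], [-58.28, 71.71], [-173.87, 95.51], [-174.79, -0.11], [-173.66, 173.66]. Speed limits (degrees/s): [136.94, 136.94, 172.46, 180, 180, 180].

### API

Orientations are given as [roll, pitch, yaw] about the fixed x, y, z axes, in that order (R = Rz(yaw) Ry(pitch) Rx(roll)).
In Python, from plant import r gives the robot as it stands.
- The arm moves only by the tool send_rows, never from a script. Its argument "steps" is a list of rows, each an object with "dp": the shift along the tool's x, y, z in mm, a list of three; "roll": the turn about the tool's z in rad; "jaw": the opening in per cent of the stroke, from 0 (shut) to 100 (fully open). In form: [{"dp": [tx, ty, tz], "roll": roll, "jaw": jaw}, ...]. A call has 1 to 5 rows; each row is the pose to reach, as a shift and turn from the pose commanded when the call began, along the tool's axes at that moment; what a row does not reach only later rows make up. A row lasts 1/8 s, in which the tool goes at most 62.5 mm and 10.7 degrees, less where a joint would pass 70% of its speed; a pose out of reach is approached as far as the arm can. A call with a gripper value outside its range is refused whole. The fingers move at their own pace and stop on an object; "newtons" is the grip in N (left out, the last holds). Time passes only in rows, so rows that repeat a pose let the fingers close. It gives the time, the measured TCP pose, the force, the opening and the grip force at its end, in the units of the state.
- r.get_state(): the state, without advancing time (a new reading comes with each control period).
- r.capture(name): name is "scene" or "top" or "wrist"; returns a dict with "image" (480x640x3 uint8, blue, green, red), "K" (3x3 intrinsics, pixels), "dist" ([k1, k2, p1, p2, k3] as OpenCV has them; the pictures are not rectified), "rvec" (rotation vector, rad) and "tvec" (3), from world to camera coordinates, as OpenCV has them. Camera axes: x right, y down, z forward; pixel columns grow to the right and rows downward; lengths in m; the calibration is good to about 2 mm. A picture is of the moment at which its call begins. There is no depth.
- r.close_job(): hands the job in; it is judged then, once.
The state is a dict: "time_s": time; "joints": joint angles; "qd": joint speeds; "joint_torque": joint torques, N m; "tcp_pos": TCP position; "eef_rot": TCP orientation; "contact_force": force on the tool from outside, world axes, zero at the start; "moment": the same for the moment, N m; "gripper_width": finger opening in m; "gripper_force": force on a finger pad.
Only numpy, scipy, OpenCV 4.12 (cv2) and the standard library are available. Lean on these libraries where they do the work, as an engineer would, in place of code of your own. Each camera call takes 0.05 s, during which the arm holds its last target. There are 200 camera calls.

### The job

Clear the three orange caps off the white sorting tray: with the closed fingers, sweep them across the deck and over its open edge so that all three end up in the blue bin. Push the caps only, do not pick them up, and leave the vial standing where it is on the tray and everything else on the bench undisturbed.

Things in the scene. Friction and masses are not known exactly. Their poses are not given: they have to be found in the camera images.
- tray: white sorting tray with a blue bin built onto its -y side; one piece, fixed to the bench; place and yaw vary. Origin on the bench under its middle, z up. Flat white deck 50 mm above the bench, in tray frame x -107 to 107, y -120 to 122 mm. White rims 8 mm thick, 10 mm above the deck, stand outside this span at both x sides and the back (+y); the -y side is open
- edge (a point): middle of the deck's straight open edge (tray x 0, y -120 mm), at deck height; axes as the tray's: -y points from the deck out over the bin, into which things fall
- bin (a point): centre of the blue bin's inner floor, 5 mm above the bench (45 mm below the deck); axes as the tray's. Inside: tray x -107 to 107, y -207 to -120 mm; its walls away from the deck are 8 mm thick and 10 mm higher than the deck
- cap1_mid (a point): centre of an orange ribbed screw cap, a disc 31 mm across, 14 mm high, 10 to 16 g, lying flat and loose on the deck; slides when pushed. Three alike. Centres start at least 40 mm aside (along tray x) from every other cap and the vial, and 85 mm from the back rim, so each has a free straight path along tray -y to the bin
- cap2_mid (a point): centre of an orange ribbed screw cap, a disc 31 mm across, 14 mm high, 10 to 16 g, lying flat and loose on the deck; slides when pushed. Three alike. Centres start at least 40 mm aside (along tray x) from every other cap and the vial, and 85 mm from the back rim, so each has a free straight path along tray -y to the bin
- cap3_mid (a point): centre of an orange ribbed screw cap, a disc 31 mm across, 14 mm high, 10 to 16 g, lying flat and loose on the deck; slides when pushed. Three alike. Centres start at least 40 mm aside (along tray x) from every other cap and the vial, and 85 mm from the back rim, so each has a free straight path along tray -y to the bin
- vial: full amber glass sample vial with green cap, standing upright and loose on the deck among the caps; 24 mm across, 45 mm tall, about 50 g; origin under its centre, z up. To be left where it stands
- washbottle: dark blue wash bottle with white spout, 73 mm across, 200 mm tall, on the bench to the robot's right; origin under its centre. Leave alone
- beaker: empty glass beaker, 70 mm across, 85 mm tall, on the bench to the right; origin under its centre. Leave alone
- tuberack: green rack holding eight capped tubes, all one piece, 70 x 140 mm, 70 mm tall, on the bench to the left; origin under its centre. Leave alone
- dish: covered glass culture dish, 92 mm across, 16 mm tall, on the bench to the far left; origin under its centre. Leave alone
- cap1: the same cap as point cap1_mid: its body; origin at the centre of the cap's underside
- cap2: the same cap as point cap2_mid: its body; origin at the centre of the cap's underside
- cap3: the same cap as point cap3_mid: its body; origin at the centre of the cap's underside

How it is judged:
By the outcome, as a careful person would: the job done as asked, in the order asked, and still so for the second after the job is handed in, with the robot touching nothing.
It also fails if it takes over 51 s, if anything falls off the work surface, if the arm or the gripper's body presses on something with over 40 N, if the wrist force passes 120 N, or if a joint passes its speed limit or range.

## Working session

There is one attempt and no reset: what is moved stays moved. The work goes in short steps, Python scripts to look and compute and a tool call to move; the robot and the scene stay as the last step left them, time stands still between calls to the robot, and variables do not carry over. Pictures are saved under pics/ and viewed, at most 10 in all, crops included, and the job is handed in when it is done.

Besides the shell and the picture viewer there is one more tool, called after "Call:" by a JSON object that holds its "fn" and its "kwargs", one argument or row to a line. send_rows: Moves the arm, as the interface text tells. Its arguments: {"type":"object","properties":{"steps":{"type":"array","items":{"type":"object","properties":{"dp":{"type":"array","items":{"type":"number"}},"roll":{"type":"number"},"jaw":{"type":"number"}}}},"newtons":{"type":"number"}},"required":["steps"]}

```bash
mkdir -p pics; python3 - <<'E'
from plant import r
import cv2,pickle,numpy as np
d={}
for n in("top","scene"):
    d[n]=r.capture(n); cv2.imwrite(f"pics/{n}0.png",d[n]["image"])
pickle.dump(d,open("d0.pkl","wb"))
s=r.get_state();print(s["time_s"],s["tcp_pos"],s["eef_rot"],s["gripper_width"])
E
```

```text
0.1 [0.30239233 0.60300454 0.23970734] [ 1.79913648e+02 -9.96545423e-03 -2.66343227e+01] 0.087679571155125
```

View pics/top0.png

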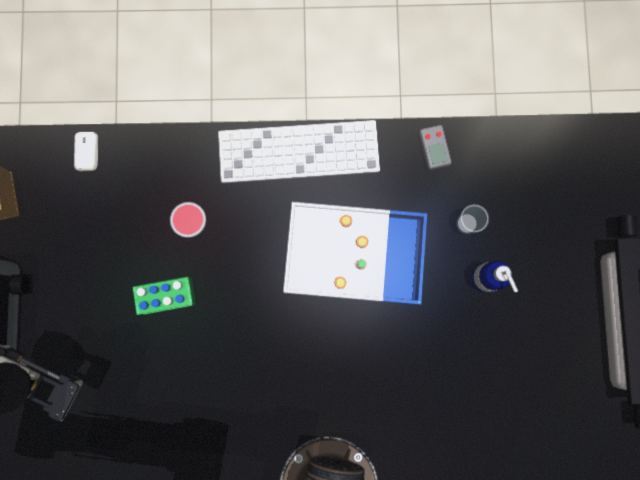

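View pics/scene0.png

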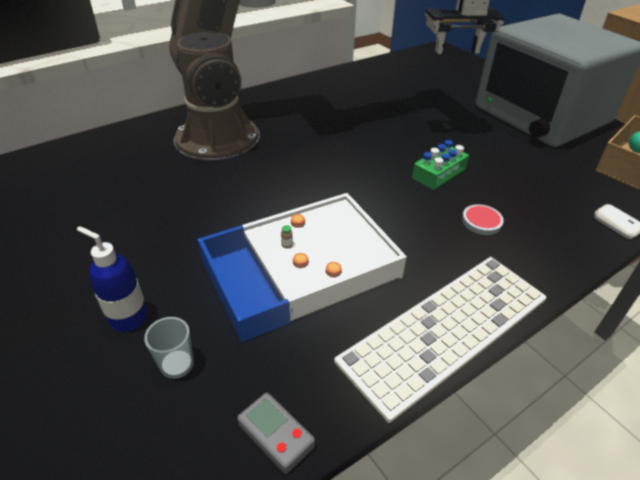

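The top view shows the tray, with the deck at px (288–387, 205–300) and the bin to its right (world -y). The caps are at about (346,221), (362,241) and (340,282), and the vial at (361,264). The scene view agrees. Next I'll measure these.

```bash
cat > h.py <<'E'
import cv2,numpy as np,pickle
def cast(c,px,z):
    R=cv2.Rodrigues(np.array(c["rvec"],float))[0];t=np.array(c["tvec"],float).ravel()
    u=cv2.undistortPoints(np.array(px,float).reshape(-1,1,2),np.array(c["K"]),np.array(c["dist"])).reshape(-1,2)
    d=np.c_[u,np.ones(len(u))]@R; C=-R.T@t
    return (C+d*((z-C[2])/d[:,2])[:,None])[:,:2]
def blobs(c,lo,hi,amin=15):
    m=cv2.inRange(cv2.cvtColor(c["image"],cv2.COLOR_BGR2HSV),lo,hi)
    n,l,s,ce=cv2.connectedComponentsWithStats(m)
    return [(ce[i],s[i,4]) for i in range(1,n) if s[i,4]>=amin]
ORANGE=((5,110,120),(28,255,255)); GREEN=((45,80,40),(85,255,255))
E
cat > m.py <<'E'
from h import *
d=pickle.load(open("d0.pkl","rb"));c=d["top"];im=c["image"]
hsv=cv2.cvtColor(im,cv2.COLOR_BGR2HSV)
m=cv2.inRange(hsv,(0,0,120),(180,255,255))|cv2.inRange(hsv,(100,120,60),(130,255,255))
m[:, :270]=0;m[:195]=0;m[315:]=0;m[:,440:]=0
cn=max(cv2.findContours(m,0,cv2.CHAIN_APPROX_NONE)[0],key=cv2.contourArea)
w=cast(c,cn,.06);(cx,cy),sz,a=cv2.minAreaRect((w*1000).astype(np.float32))
box=cv2.boxPoints(((cx,cy),sz,a));print("rect",cx,cy,sz,a)
# tray yaw: long side is tray y
e=box[1]-box[0];f=box[2]-box[1];L=e if np.hypot(*e)>np.hypot(*f) else f
if L[1]<0:L=-L
y=L/np.hypot(*L);x=np.array([y[1],-y[0]]);yaw=np.degrees(np.arctan2(x[1],x[0]))
o=np.array([cx,cy])+y*42.5   # outer y -215..130, middle -42.5
print("tray",o,"yaw",yaw)
for n in("top","scene"):
  for nm,col,z in(("cap",ORANGE,.059),("vial",GREEN,.092)):
    for ce,A in blobs(d[n],*col):
        p=cast(d[n],[ce],z)[0]*1000;q=p-o
        if np.hypot(*q)<200:print(n,nm,ce.round(1),A,p.round(1),"tray",(q@x).round(1),(q@y).round(1))
E
python3 m.py
```

```text
rect 580.25537109375 -84.05238342285156 (348.5863342285156, 234.23658752441406) 83.63166809082031
tray [584.9694519  -41.81463623] yaw -6.368326
top cap [345.4 220.5] 48 [661.8 -61. ] tray 78.5 -10.6
top cap [361.5 241.3] 46 [ 607.7 -100.4] tray 29.1 -55.7
top cap [339.7 282.2] 45 [505.5 -42.8] tray -78.8 -9.8
top vial [361.4 263.1] 34 [549.2 -96.2] tray -29.5 -58.0
scene cap [297.4 219.7] 130 [505.5 -39.5] tray -79.2 -6.5
scene cap [300.1 259.3] 155 [608.8 -97.7] tray 29.8 -52.9
scene cap [333.2 268.5] 164 [663.5 -58.5] tray 79.9 -7.9
scene vial [286.  228.9] 49 [551.1 -93.4] tray -28.0 -55.0
```

Tray origin is about (585, -42) mm with yaw -6.4°. In tray x, the caps are at +79, +29 and -79 and the vial at -29. I'll close the jaws and move behind the +79 cap at height, turning so the tool y axis lies along tray x.

Call:
{"fn": "send_rows", "kwargs": {
  "steps": [
    {"dp": [40,26,0],"roll": 0,"jaw": 0},
    {"dp": [80,52,0],"roll": 0,"jaw": 0},
    {"dp": [120,78,0],"roll": 0,"jaw": 0},
    {"dp": [160,104,0],"roll": 0,"jaw": 0},
    {"dp": [200,130,0],"roll": 0,"jaw": 0}
  ],
  "newtons": 20
}}

```text
time_s: 0.72
tcp_pos: [0.4235, 0.396, 0.2403]
eef_rot: [180.0, 0.0, -26.6]
contact_force: [0.5, 0.3, -0.4]
gripper_width: 0.0433
gripper_force: 0.0
```

Call:
{"fn": "send_rows", "kwargs": {
  "steps": [
    {"dp": [40,26,0],"roll": 0,"jaw": 0},
    {"dp": [80,52,0],"roll": 0,"jaw": 0},
    {"dp": [120,78,0],"roll": 0,"jaw": 0},
    {"dp": [160,104,0],"roll": 0,"jaw": 0},
    {"dp": [200,130,0],"roll": 0,"jaw": 0}
  ]
}}

```text
time_s: 1.35
tcp_pos: [0.544, 0.1902, 0.2403]
eef_rot: [180.0, 0.0, -26.6]
contact_force: [0.4, 1.6, -0.5]
gripper_width: 0.0005
gripper_force: 0.0
```

Call:
{"fn": "send_rows", "kwargs": {
  "steps": [
    {"dp": [40,26,0],"roll": 0.17,"jaw": 0},
    {"dp": [80,52,0],"roll": 0.34,"jaw": 0},
    {"dp": [120,78,0],"roll": 0.51,"jaw": 0},
    {"dp": [160,104,0],"roll": 0.68,"jaw": 0},
    {"dp": [204,130,0],"roll": 0.85,"jaw": 0}
  ]
}}

```text
time_s: 1.98
tcp_pos: [0.6681, -0.0173, 0.2403]
eef_rot: [180.0, 0.0, -75.6]
contact_force: [1.1, 0.5, 0.6]
gripper_width: 0.0005
gripper_force: 0.0
```

Call:
{"fn": "send_rows", "kwargs": {
  "steps": [
    {"dp": [0,0,0],"roll": 0.17,"jaw": 0},
    {"dp": [0,0,0],"roll": 0.34,"jaw": 0},
    {"dp": [0,0,0],"roll": 0.368,"jaw": 0},
    {"dp": [0,0,0],"roll": 0.368,"jaw": 0}
  ]
}}

```text
time_s: 2.48
tcp_pos: [0.6675, -0.0158, 0.2404]
eef_rot: [180.0, -0.0, -96.2]
contact_force: [0.3, 0.8, -0.3]
gripper_width: 0.0003
gripper_force: 0.0
```

```bash
cat > w.py <<'E'
import sys
from plant import r
from h import *
s=r.get_state();p=np.array(s["tcp_pos"])*1000
print(s["time_s"],p.round(1),np.round(s["eef_rot"],2),s["gripper_width"],np.round(s["contact_force"],1))
o=np.array([585.,-41.8]);a=np.radians(-6.37);x=np.array([np.cos(a),np.sin(a)]);y=np.array([-x[1],x[0]])
q=p[:2]-o;print("tcp tray",(q@x).round(1),(q@y).round(1))
for n in sys.argv[2:]:
    c=r.capture(n);cv2.imwrite(f"pics/{n}{sys.argv[1]}.png",c["image"])
    for nm,col,z in(("cap",ORANGE,.059),("vial",GREEN,.092)):
      for ce,A in blobs(c,*col):
        q=cast(c,[ce],z)[0]*1000-o
        if np.hypot(*q)<250:print(n,nm,ce.round(),A,"tray",(q@x).round(1),(q@y).round(1))
E
python3 w.py 1 wrist
```

```text
2.475 [667.5 -15.8 240.4] [ 1.7998e+02 -1.0000e-02 -9.6240e+01] 0.0002873436240334544 [ 0.3  0.8 -0.3]
tcp tray 79.2 35.0
wrist cap [378. 115.] 623 tray 28.7 -53.6
wrist cap [447. 113.] 65 tray -29.7 -55.9
wrist cap [318. 168.] 633 tray 79.8 -8.4
wrist cap [501. 171.] 642 tray -83.7 -7.7
wrist cap [304. 336.] 53 tray 93.1 158.5
wrist cap [335. 346.] 146 tray 61.5 170.3
wrist vial [462. 113.] 429 tray -31.0 -55.4
```

View pics/wrist1.png

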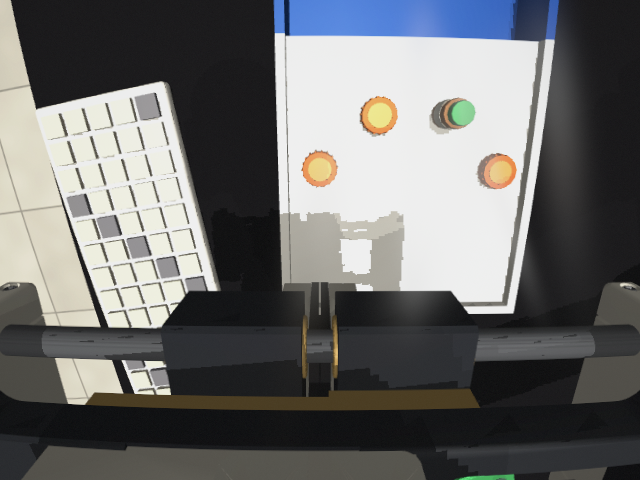

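The wrist view shows the three caps at (319,169), (379,115) and (499,171), the vial at (461,112), and the closed fingertips at (320,290), in line with the first cap. I'll lower behind it.

Call:
{"fn": "send_rows", "kwargs": {
  "steps": [
    {"dp": [0,0,50],"roll": 0.003,"jaw": 0},
    {"dp": [0,0,100],"roll": 0.003,"jaw": 0},
    {"dp": [0,0,145],"roll": 0.003,"jaw": 0},
    {"dp": [0,0,165],"roll": 0.003,"jaw": 0},
    {"dp": [0,0,172],"roll": 0.003,"jaw": 0}
  ]
}}

```text
time_s: 3.15
tcp_pos: [0.6669, -0.0159, 0.0671]
eef_rot: [179.9, -0.0, -96.5]
contact_force: [-0.2, -1.3, 1.3]
gripper_width: 0.0007
gripper_force: 0.0
```

```bash
python3 w.py 2 scene wrist; python3 -c "
import cv2
a=cv2.imread('pics/scene2.png')[130:330,180:430];b=cv2.imread('pics/wrist2.png')[:300]
cv2.imwrite('pics/c2.png',cv2.resize(a,None,fx=3,fy=3,interpolation=2))"
```

```text
3.15 [666.9 -15.9  67.1] [ 1.7987e+02 -5.0000e-02 -9.6470e+01] 0.000729704689650015 [-0.2 -1.3  1.3]
tcp tray 78.6 34.8
scene cap [297. 220.] 132 tray -78.9 -6.8
scene cap [300. 260.] 160 tray 30.3 -53.0
scene cap [333. 268.] 176 tray 79.9 -7.5
scene vial [286. 229.] 53 tray -27.6 -54.9
wrist cap [446. 104.] 3320 tray 27.4 -53.7
wrist cap [616. 102.] 735 tray -44.7 -56.7
wrist cap [317. 217.] 3913 tray 78.6 -7.5
wrist cap [304. 336.] 55 tray 85.0 49.9
wrist cap [335. 346.] 138 tray 70.2 55.7
wrist vial [627. 103.] 1363 tray -22.2 -54.2
```

View pics/c2.png

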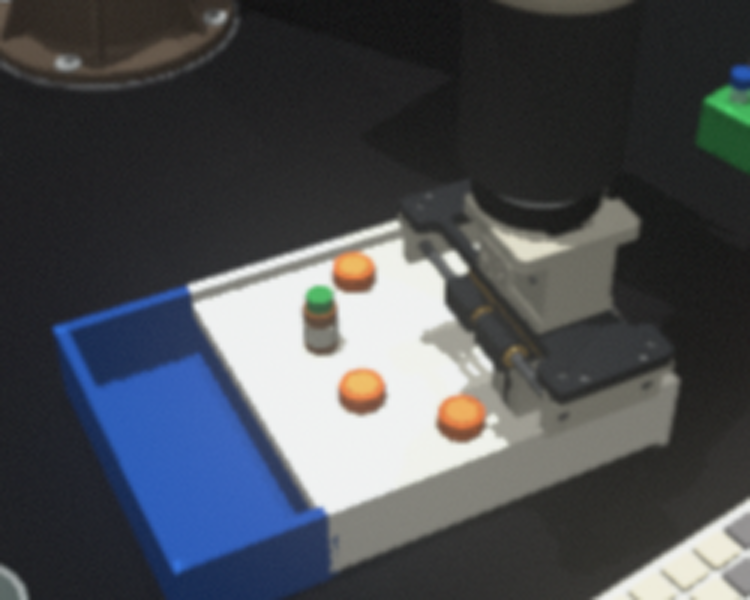

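The crop shows the closed finger behind the +x cap, with the gripper body above vial height. Now I'll sweep.

Call:
{"fn": "send_rows", "kwargs": {
  "steps": [
    {"dp": [12,0,0],"roll": 0,"jaw": 0},
    {"dp": [22,0,0],"roll": 0,"jaw": 0},
    {"dp": [32,0,0],"roll": 0,"jaw": 0},
    {"dp": [42,0,0],"roll": 0,"jaw": 0},
    {"dp": [52,0,0],"roll": 0,"jaw": 0}
  ]
}}

```text
time_s: 3.88
tcp_pos: [0.6616, -0.0685, 0.0687]
eef_rot: [-180.0, 0.0, -96.6]
contact_force: [0.5, 0.8, 0.5]
gripper_width: 0.0006
gripper_force: 0.1
```

Call:
{"fn": "send_rows", "kwargs": {
  "steps": [
    {"dp": [12,0,0],"roll": 0,"jaw": 0},
    {"dp": [24,0,0],"roll": 0,"jaw": 0},
    {"dp": [36,0,0],"roll": 0,"jaw": 0},
    {"dp": [48,0,0],"roll": 0,"jaw": 0},
    {"dp": [60,0,0],"roll": 0,"jaw": 0}
  ]
}}

```text
time_s: 4.5
tcp_pos: [0.6547, -0.1281, 0.0685]
eef_rot: [180.0, -0.0, -96.6]
contact_force: [0.6, -0.2, -0.8]
gripper_width: 0.0003
gripper_force: 0.1
```

```bash
python3 w.py 3 wrist
```

```text
4.5 [ 654.7 -128.1   68.5] [179.99  -0.   -96.59] 0.00033769508099113735 [ 0.6 -0.2 -0.8]
tcp tray 78.8 -78.1
wrist cap [320. 255.] 3553 tray 77.7 -103.0
wrist cap [335. 344.] 131 tray 70.4 -57.1
wrist cap [303. 350.] 81 tray 85.7 -54.1
wrist cap [551. 374.] 215 tray -41.3 -37.0
wrist vial [566. 379.] 903 tray -23.4 -59.9
```

Call:
{"fn": "send_rows", "kwargs": {
  "steps": [
    {"dp": [12,0,0],"roll": 0,"jaw": 0},
    {"dp": [24,0,0],"roll": 0,"jaw": 0},
    {"dp": [36,0,0],"roll": 0,"jaw": 0},
    {"dp": [48,0,0],"roll": 0,"jaw": 0},
    {"dp": [58,0,0],"roll": 0,"jaw": 0}
  ]
}}

```text
time_s: 5.18
tcp_pos: [0.648, -0.1858, 0.0685]
eef_rot: [180.0, -0.0, -96.6]
contact_force: [0.5, 0.6, -0.3]
gripper_width: 0.0004
gripper_force: 0.0
```

Call:
{"fn": "send_rows", "kwargs": {
  "steps": [
    {"dp": [0,0,0],"roll": 0,"jaw": 0},
    {"dp": [0,0,-30],"roll": 0,"jaw": 0},
    {"dp": [-10,0,-50],"roll": 0,"jaw": 0},
    {"dp": [-40,10,-50],"roll": 0,"jaw": 0},
    {"dp": [-80,30,-50],"roll": 0,"jaw": 0}
  ]
}}

```text
time_s: 5.8
tcp_pos: [0.6278, -0.1013, 0.1187]
eef_rot: [-180.0, 0.0, -96.7]
contact_force: [0.1, -0.1, -0.5]
gripper_width: 0.0008
gripper_force: 0.0
```

Call:
{"fn": "send_rows", "kwargs": {
  "steps": [
    {"dp": [-30,14,0],"roll": -0.003,"jaw": 0},
    {"dp": [-50,20,0],"roll": -0.003,"jaw": 0},
    {"dp": [-50,20,0],"roll": -0.003,"jaw": 0}
  ]
}}

```text
time_s: 6.18
tcp_pos: [0.6137, -0.0486, 0.1189]
eef_rot: [-180.0, 0.0, -96.3]
contact_force: [0.4, 0.0, -0.1]
gripper_width: 0.0003
gripper_force: 0.0
```

```bash
python3 w.py 4 wrist scene
```

```text
6.175 [613.7 -48.6 118.9] [-1.7997e+02  1.0000e-02 -9.6300e+01] 0.00026226109274485554 [ 0.4  0.  -0.1]
tcp tray 29.3 -3.6
wrist cap [238.  10.] 960 tray 69.3 -140.0
wrist cap [317. 182.] 1921 tray 29.7 -53.5
wrist cap [503. 262.] 1787 tray -82.2 -5.9
wrist cap [304. 339.] 62 tray 38.1 46.3
wrist cap [335. 346.] 113 tray 18.1 51.2
wrist vial [446. 189.] 1114 tray -31.2 -55.0
scene cap [297. 220.] 135 tray -78.7 -7.0
scene cap [300. 260.] 162 tray 30.4 -52.9
scene cap [259. 306.] 38 tray 102.3 -166.9
scene vial [286. 229.] 54 tray -27.1 -55.6
```

View pics/wrist4.png

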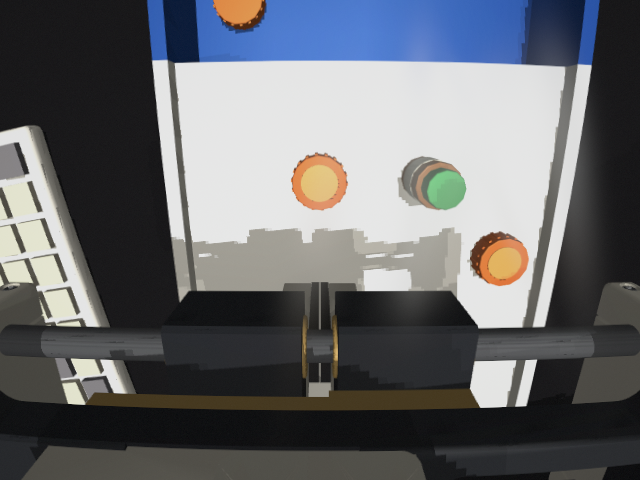

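The first cap is in the bin (238,10), and the vial (445,188) hasn't moved. The fingers are lined up behind the second cap (320,181), so I'll lower and sweep.

Call:
{"fn": "send_rows", "kwargs": {
  "steps": [
    {"dp": [0,0,30],"roll": 0,"jaw": 0},
    {"dp": [0,0,50],"roll": 0,"jaw": 0},
    {"dp": [8,0,50],"roll": 0,"jaw": 0},
    {"dp": [18,0,50],"roll": 0,"jaw": 0},
    {"dp": [28,0,50],"roll": 0,"jaw": 0}
  ]
}}

```text
time_s: 6.9
tcp_pos: [0.6109, -0.0789, 0.0696]
eef_rot: [-179.9, 0.0, -96.4]
contact_force: [0.2, -0.3, -0.1]
gripper_width: 0.0002
gripper_force: 0.0
```

Call:
{"fn": "send_rows", "kwargs": {
  "steps": [
    {"dp": [11,0,0],"roll": 0,"jaw": 0},
    {"dp": [22,0,0],"roll": 0,"jaw": 0},
    {"dp": [33,0,0],"roll": 0,"jaw": 0},
    {"dp": [44,0,0],"roll": 0,"jaw": 0},
    {"dp": [55,0,0],"roll": 0,"jaw": 0}
  ]
}}

```text
time_s: 7.52
tcp_pos: [0.6041, -0.1332, 0.0686]
eef_rot: [-180.0, -0.0, -96.4]
contact_force: [-0.2, 1.0, -0.1]
gripper_width: 0.0005
gripper_force: 0.1
```

Call:
{"fn": "send_rows", "kwargs": {
  "steps": [
    {"dp": [12,0,0],"roll": 0,"jaw": 0},
    {"dp": [24,0,0],"roll": 0,"jaw": 0},
    {"dp": [36,0,0],"roll": 0,"jaw": 0},
    {"dp": [48,0,0],"roll": 0,"jaw": 0},
    {"dp": [49,0,0],"roll": 0,"jaw": 0}
  ]
}}

```text
time_s: 8.15
tcp_pos: [0.5985, -0.1821, 0.0685]
eef_rot: [180.0, -0.0, -96.5]
contact_force: [-0.7, 0.2, -0.1]
gripper_width: -0.0001
gripper_force: 0.0
```

Call:
{"fn": "send_rows", "kwargs": {
  "steps": [
    {"dp": [0,0,-40],"roll": 0,"jaw": 0},
    {"dp": [-10,0,-90],"roll": 0,"jaw": 0},
    {"dp": [-60,0,-90],"roll": 0,"jaw": 0},
    {"dp": [-110,0,-90],"roll": 0,"jaw": 0},
    {"dp": [-160,0,-90],"roll": 0,"jaw": 0}
  ]
}}

```text
time_s: 8.78
tcp_pos: [0.6166, -0.0205, 0.1589]
eef_rot: [-180.0, 0.0, -96.4]
contact_force: [0.5, -0.1, 0.0]
gripper_width: 0.0004
gripper_force: 0.0
```

Call:
{"fn": "send_rows", "kwargs": {
  "steps": [
    {"dp": [-10,40,0],"roll": 0,"jaw": 0},
    {"dp": [-10,80,0],"roll": 0,"jaw": 0},
    {"dp": [-10,108,0],"roll": 0,"jaw": 0},
    {"dp": [-10,108,0],"roll": 0,"jaw": 0}
  ]
}}

```text
time_s: 9.28
tcp_pos: [0.5088, 0.0002, 0.1591]
eef_rot: [-180.0, 0.0, -96.3]
contact_force: [0.9, 0.5, 0.1]
gripper_width: 0.0004
gripper_force: 0.0
```

```bash
python3 w.py 5 wrist scene
```

```text
9.275 [5.088e+02 2.000e-01 1.591e+02] [-1.7998e+02  3.0000e-02 -9.6350e+01] 0.0004145859809283629 [0.9 0.5 0.1]
tcp tray -80.4 33.3
wrist cap [158.   1.] 96 tray 15.5 -120.7
wrist cap [239. 111.] 308 tray -30.2 -55.6
wrist cap [314. 186.] 1204 tray -78.1 -7.4
wrist cap [304. 344.] 121 tray -69.2 113.1
wrist cap [335. 352.] 84 tray -93.5 120.8
wrist vial [225. 110.] 993 tray -29.9 -55.2
scene cap [297. 220.] 131 tray -79.1 -6.6
scene cap [262. 287.] 115 tray 62.4 -144.7
scene cap [259. 306.] 38 tray 102.3 -166.9
scene vial [286. 229.] 49 tray -27.7 -55.0
```

View pics/wrist5.png

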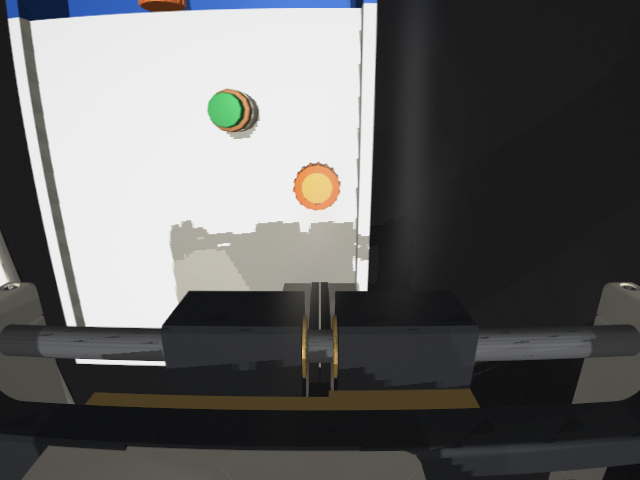

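The second cap is past the edge (160,2), the vial (230,110) is in place, and the third cap (317,187) is straight ahead. I'll lower with a 1.5 mm correction and sweep.

Call:
{"fn": "send_rows", "kwargs": {
  "steps": [
    {"dp": [0,-1.5,50],"roll": 0,"jaw": 0},
    {"dp": [0,-1.5,80],"roll": 0,"jaw": 0},
    {"dp": [0,-1.5,90],"roll": 0,"jaw": 0},
    {"dp": [6,-1.5,90],"roll": 0,"jaw": 0},
    {"dp": [16,-1.5,90],"roll": 0,"jaw": 0}
  ]
}}

```text
time_s: 10.0
tcp_pos: [0.5111, -0.0164, 0.0696]
eef_rot: [-179.9, 0.0, -96.4]
contact_force: [0.1, -0.3, -0.4]
gripper_width: 0.0005
gripper_force: 0.1
```

Call:
{"fn": "send_rows", "kwargs": {
  "steps": [
    {"dp": [11,0,0],"roll": 0,"jaw": 0},
    {"dp": [22,0,0],"roll": 0,"jaw": 0},
    {"dp": [33,0,0],"roll": 0,"jaw": 0},
    {"dp": [44,0,0],"roll": 0,"jaw": 0},
    {"dp": [55,0,0],"roll": 0,"jaw": 0}
  ]
}}

```text
time_s: 10.62
tcp_pos: [0.5038, -0.0717, 0.0686]
eef_rot: [-180.0, 0.0, -96.4]
contact_force: [-0.3, -0.2, 0.1]
gripper_width: 0.0011
gripper_force: 0.1
```

```bash
python3 w.py 6 wrist
```

```text
10.625 [503.8 -71.7  68.6] [-180.      0.    -96.42] 0.001111169816974394 [-0.3 -0.2  0.1]
tcp tray -77.4 -38.7
wrist cap [19. 52.] 2142 tray 43.3 -150.1
wrist cap [102.  92.] 1705 tray 9.0 -133.1
wrist cap [135.  94.] 61 tray -4.8 -132.0
wrist cap [139.  95.] 29 tray -6.4 -131.6
wrist cap [320. 255.] 3543 tray -78.5 -63.5
wrist cap [196. 277.] 434 tray -22.3 -53.1
wrist cap [304. 336.] 58 tray -71.0 -22.6
wrist cap [335. 346.] 139 tray -86.0 -17.1
wrist cap [303. 355.] 31 tray -70.3 -11.6
wrist vial [182. 293.] 861 tray -28.4 -60.8
```

Call:
{"fn": "send_rows", "kwargs": {
  "steps": [
    {"dp": [11,0,0],"roll": 0,"jaw": 0},
    {"dp": [22,0,0],"roll": 0,"jaw": 0},
    {"dp": [33,0,0],"roll": 0,"jaw": 0},
    {"dp": [44,0,0],"roll": 0,"jaw": 0},
    {"dp": [55,0,0],"roll": 0,"jaw": 0}
  ]
}}

```text
time_s: 11.3
tcp_pos: [0.4977, -0.1263, 0.0686]
eef_rot: [-180.0, 0.0, -96.4]
contact_force: [-0.5, -0.3, 0.3]
gripper_width: 0.0006
gripper_force: 0.1
```

Call:
{"fn": "send_rows", "kwargs": {
  "steps": [
    {"dp": [12,0,0],"roll": 0,"jaw": 0},
    {"dp": [24,0,0],"roll": 0,"jaw": 0},
    {"dp": [36,0,0],"roll": 0,"jaw": 0},
    {"dp": [42,0,0],"roll": 0,"jaw": 0},
    {"dp": [42,0,0],"roll": 0,"jaw": 0}
  ]
}}

```text
time_s: 11.92
tcp_pos: [0.4929, -0.1677, 0.0685]
eef_rot: [180.0, -0.0, -96.5]
contact_force: [-0.5, -0.3, 0.4]
gripper_width: 0.0003
gripper_force: 0.0
```

Call:
{"fn": "send_rows", "kwargs": {
  "steps": [
    {"dp": [0,0,-50],"roll": 0,"jaw": 0},
    {"dp": [0,0,-100],"roll": 0,"jaw": 0},
    {"dp": [-40,0,-150],"roll": 0,"jaw": 0},
    {"dp": [-80,0,-190],"roll": 0,"jaw": 0},
    {"dp": [-130,0,-190],"roll": 0,"jaw": 0}
  ]
}}

```text
time_s: 12.55
tcp_pos: [0.5093, -0.0366, 0.2626]
eef_rot: [-179.6, 0.1, -96.4]
contact_force: [0.4, -0.7, -1.3]
gripper_width: 0.0006
gripper_force: 0.0
```

Call:
{"fn": "send_rows", "kwargs": {
  "steps": [
    {"dp": [-50,0,0],"roll": 0,"jaw": 0},
    {"dp": [-100,0,0],"roll": 0,"jaw": 0},
    {"dp": [-150,0,0],"roll": 0,"jaw": 0},
    {"dp": [-150,0,0],"roll": 0,"jaw": 0}
  ]
}}

```text
time_s: 13.05
tcp_pos: [0.5244, 0.1141, 0.2582]
eef_rot: [180.0, 0.0, -96.2]
contact_force: [-0.2, -0.6, 0.1]
gripper_width: 0.0003
gripper_force: 0.0
```

```bash
python3 w.py 7 top scene;python3 -c "
import cv2,numpy as np
a=cv2.imread('pics/scene7.png')[170:350,180:430];b=cv2.imread('pics/top7.png')[195:315,275:440]
a=cv2.resize(a,(400,288),interpolation=2);b=cv2.resize(b,(396,288),interpolation=2)
cv2.imwrite('pics/c7.png',np.hstack([a,b]))"
```

```text
13.05 [524.4 114.1 258.2] [179.99   0.   -96.19] 0.00034471567464246147 [-0.2 -0.6  0.1]
tcp tray -77.5 148.3
top cap [402. 228.] 86 tray 70.9 -155.2
top cap [392. 246.] 40 tray 23.7 -134.3
top cap [389. 288.] 44 tray -81.2 -134.3
top vial [361. 263.] 34 tray -29.6 -58.0
scene cap [242. 251.] 102 tray -40.2 -144.3
scene cap [262. 287.] 115 tray 62.2 -144.6
scene cap [259. 306.] 38 tray 102.3 -166.9
scene vial [286. 229.] 49 tray -28.0 -55.0
```

View pics/c7.png

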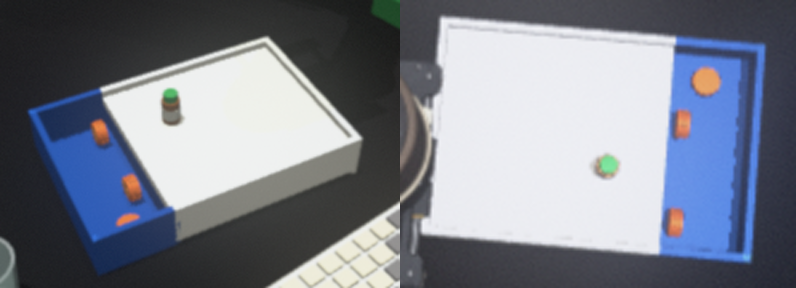

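In the final views all three caps are in the bin: one flat at (706,81), and two on their rims at (682,124) and (676,222) in the crop. The vial at (608,165) hasn't moved. The arm is clear, so I'm handing in.

```bash
python3 -c "
from plant import r
print(r.close_job())"
```

```text
the job is handed in; nothing more can be done
None
```

All three caps were swept into the blue bin (two landed on their rims), the vial did not move, the arm was kept clear of everything else on the bench, and the job was handed in at about 13 s.

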